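# Fill the vial block and hold it home in the sampler's datum corner

## Task

Drop the two loose vials into the two empty bores of the aluminium vial block, so that all six vials stand fully down in it. Then bring the block into the corner of the sampler's deck where the two low fences meet, flat on the deck and squarely against both fences at once, and finish while still pressing it firmly into that corner, without letting go, so that it can be clamped. Leave the bottle, the jar and the other things about where they are.

Things in the scene. Friction and masses are not known exactly. Their poses are not given: they have to be found in the camera images.
- vial_a_mid (a point): loose screw-cap glass vial, 17 mm across all the way up, cap included, 60 mm tall, about 18 g, foot bevelled; the point is its centre, 30 mm up. It stands upright on the bench left of the sampler (bench top at z = 0).
- vial_b_mid (a point): the other loose vial, the same in all respects.
- rack: vial block: plain aluminium block 62 mm (its x) x 92 mm (its y) x 46 mm tall, about 0.45 kg empty, standing loose on the sampler's deck. Origin at its centre (half-way up, so 23 mm above the deck), z up. Its top has six blind bores 20.5 mm wide and 38 mm deep at x = -15 and +15 mm, y = -30, 0 and +30 mm; the four at y = 0 and +30 hold vials, the two at y = -30 are empty. A seated vial stands 22 mm proud of the block's top.
- free_bore_1 (a point): centre of the mouth of one empty bore, level with the block's top (block frame x = -15, y = -30 mm); axes as the block's.
- free_bore_2 (a point): centre of the mouth of the other empty bore (block frame x = +15, y = -30 mm).
- vial_c_mid (a point): vial like the loose ones, already in the block; the point is its centre. It stays there.
- vial_d_mid (a point): vial like the loose ones, already in the block; the point is its centre. It stays there.
- vial_e_mid (a point): vial like the loose ones, already in the block; the point is its centre. It stays there.
- vial_f_mid (a point): vial like the loose ones, already in the block; the point is its centre. It stays there.
- sampler: cantilever sampler, fixed to the bench: flat deck 300 mm (its x) x 420 mm (its y), deck top 35 mm above the bench. Origin on the bench under the deck's centre; x points to its rear (away from the robot), y left, z up. A rail housing 60 mm deep and 45 mm high above the deck runs along its rear edge (front face at x = 90 mm); a tower with an overhanging needle arm is parked at its right end (y = -142 mm and beyond, 30 to 235 mm above the deck).
- corner (a point): inner corner of the two fences at deck level, 40 mm in x and 140 mm in y from the sampler's origin; axes as the sampler's. The block belongs at smaller x and smaller y than this point: home, its centre lies at x = -31, y = -46, z = +23 mm from here, its own x and y along these axes (a half turn is the same fit).
- fence_far: far fence: fixed steel bar on the deck, 14 mm tall, 12 mm thick, 172 mm long along the sampler's y; origin at the foot of the middle of its inner face, which looks to the sampler's -x. The block slides easily on the deck and along the fences (friction about 0.25).
- fence_side: side fence: fixed steel bar on the deck, 14 mm tall, 12 mm thick, 90 mm long along the sampler's x; origin at the foot of the middle of its inner face, which looks to the sampler's -y.
- reagent: amber reagent bottle, 38 mm wide, 85 mm tall, standing on the bench among the loose vials; origin under its centre. Leave alone.
- jar: white screw-top jar, 42 mm wide, 42 mm tall, standing on the bench among the loose vials; origin under its centre. Leave alone.
- clamp_1: small aluminium edge clamp, 34 x 20 mm, 22 mm tall with its thumb screw, lying loose on the deck; origin under its centre. Leave alone.
- clamp_2: a second edge clamp like clamp_1. Leave alone.
- tip_box: pipette-tip box with clear lid, 84 x 122 mm, 67 mm tall, on the bench; origin under its centre. Leave alone.
- hex_key: hex key, 90 mm long, 5 mm thick, lying on the bench beyond the vials; origin under the middle of its long leg. Leave alone.
- cap_tray: low white tray of spare caps, 75 x 95 mm, 16 mm tall, on the bench beyond the vials; origin under its centre. Leave alone.

How it is judged:
By the outcome, as a careful person would: the job done as asked, in the order asked, and still so for the second after the job is handed in, while the arm keeps its last pose, push and grip.
It also fails if it takes over 67 s, if anything falls off the work surface, if the arm or the gripper's body presses on something with over 40 N, if the wrist force passes 120 N, or if a joint passes its speed limit or range.

## Robot

A 6-joint arm with a two-finger parallel gripper is mounted at the origin on the work surface. World frame = base frame: x ahead of the robot, y to its left, z up, the work surface at z = 0. Lengths are in m, angles in rad, forces in N, time in s.
With the tool pointing down it reaches from about 0.3 to 0.825 m from the base axis. Payload 5.4 kg.
Tool frame: the origin (TCP) lies at the very end of the fingers, on their centre line; the grasp point (between the pads) lies manip.pinch_z behind it (manip.pinch_z is the distance from the TCP to the grasp point, in m); z points along the fingers, x is the direction in which the jaws open and shut, and the axes are right-handed (so a half turn about z gives the same grasp; the last joint's range is limited). The gripper opens to 92 mm and grips with 3 to 60 N. Pads are 20 mm wide; open, the fingers measure 128 mm over their backs; the gripper's body (75 mm by 189 mm) begins 69 mm behind the grasp point.
Start: joints at [0.93, 0.158, 1.597, -0, 1.386, -0.21], TCP at [0.24, 0.522, 0.179] pointing down, gripper open.
Joint ranges: [-2.91, 2.91], [-0.94, 2.29], [0.18, 2.7], [-1.29, 4.43], [0.17, 2.64], [-3, 3]. Speed limits (rad/s): [2.57, 2.57, 3.14, 3.14, 3.14, 3.14].

## Interface

Orientations are given as [roll, pitch, yaw] about the fixed x, y, z axes, in that order (R = Rz(yaw) Ry(pitch) Rx(roll)).
In Python, from cell import manip, cams gives the robot as it stands.
- The arm moves only by the tool play_rows, never from a script. Its argument "targets" is a list of rows, each an object of numbers: "jaw": the closure, from 0 (fully open) to 1 (shut); "x", "y", "z": the shift along the world's x, y, z in units of 40 mm (1.0 is 40 mm); "spin": the turn about the world's z in units of 5 degrees (1.0 is 5 degrees). In form: [{"jaw": .., "x": .., "y": .., "z": .., "spin": ..}, ...]. A call has 1 to 8 rows; each row shifts and turns the commanded pose from where the row before left it; what a row does not reach is not made up. A row lasts 1/12 s, in which the tool goes at most 41.7 mm and 7.16 degrees, less where a joint would pass 70% of its speed; a pose out of reach is approached as far as the arm can. A call is refused whole if a number of a shift passes 1 or a number of a turn 1, either way. A call with a gripper value outside its range is refused whole. The fingers move at their own pace and stop on an object; the grip force is fixed at half the most. Time passes only in rows, so rows that do not move let the fingers close. It gives the time, the measured TCP pose, the force and the opening at its end, in the units of the state.
- manip.get_obs(): the state, without advancing time (a new reading comes with each control period).
- cams.get_image(name): name is "scene" or "top" or "wrist"; returns a dict with "img" (400x640x3 uint8, red, green, blue), "camera_matrix" (3x3 intrinsics, pixels), "world_from_camera" (4x4, takes a point from camera to world coordinates); the wrist camera has in their place "mount" (4x4, takes a point from camera to tool coordinates, whose origin is the TCP and whose axes are the tool frame's). Camera axes: x right, y down, z forward; pixel columns grow to the right and rows downward; lengths in m; the calibration is good to about 2 mm. A picture is of the moment at which its call begins: read the wrist's pose just before it. There is no depth.
- manip.finish_job(): hands the job in, once; it reports no verdict.
The state is a dict: "time": time; "qpos": joint angles; "joint_vel": joint speeds; "tau": joint torques, N m; "position": TCP position; "tool_rot": TCP orientation; "wrist_force": force on the tool from outside, world axes, zero at the start; "wrist_torque": the same for the moment, N m; "grip_width": finger opening in m.
Only numpy, scipy, OpenCV 4.12 (cv2) and the standard library are available. Lean on these libraries where they do the work, as an engineer would, in place of code of your own. Each camera call takes 0.05 s, during which the arm holds its last target. There are 200 camera calls.

## Working session

There is one attempt and no reset: what is moved stays moved. The work goes in short steps, Python scripts to look and compute and a tool call to move; the robot and the scene stay as the last step left them, time stands still between calls to the robot, and variables do not carry over. Pictures are saved under pics/ and viewed, about 8 in all and at most 12, crops included, and the job is handed in when it is done.

Besides the shell and the picture viewer there is one more tool, called after "Request:" as a command line: name --argument value ..., lists and objects as JSON in quotes. play_rows: Moves the arm, as the interface text tells. Its arguments: {"type":"object","properties":{"targets":{"type":"array","items":{"type":"object","properties":{"jaw":{"type":"number"},"x":{"type":"number"},"y":{"type":"number"},"z":{"type":"number"},"spin":{"type":"number"}}}}},"required":["targets"]}

```bash
mkdir -p pics; ls
python3 - <<'E'
from cell import manip,cams
import cv2,numpy as np
print(manip.get_obs(), manip.pinch_z)
for n in ("scene","top"):
    d=cams.get_image(n); cv2.imwrite(f"pics/{n}0.png",d["img"][:,:,::-1]); print(n,d["camera_matrix"].tolist(),np.round(d["world_from_camera"],4).tolist())
    np.savez(f"pics/{n}0.npz",**d)
d=cams.get_image("wrist"); print(np.round(d["mount"],4).tolist(), d["camera_matrix"].tolist())
E
```

```text
pics
{'time': 0.0, 'qpos': array([ 9.29877243e-01,  1.59057709e-01,  1.59820992e+00, -1.25493671e-06,
        1.38619215e+00, -2.10123862e-01]), 'joint_vel': array([ 0.00146841,  0.00052168, -0.00050831,  0.0013667 , -0.00157348,
       -0.00031928]), 'tau': array([-4.03496497e-04, -3.85559499e+01, -3.22112775e+01,  7.00290338e-02,
        3.77717440e-02, -1.47061719e-04]), 'position': array([0.23973067, 0.52188986, 0.17802529]), 'tool_rot': array([-3.14120441e+00,  1.82630961e-03,  1.14000169e+00]), 'wrist_force': array([ 0.023327  , -0.75832126, -0.00777891]), 'wrist_torque': array([0.01622567, 0.01713539, 0.0375482 ]), 'grip_width': 0.09179693982514854} 0.0187
scene [[403.86383642035423, 0.0, 316.9781537708916], [0.0, 403.86383642035423, 199.52029703084992], [0.0, 0.0, 1.0]] [[0.6, 0.4215, -0.6799, 1.2245], [0.7998, -0.3356, 0.4977, -0.5341], [-0.0183, -0.8424, -0.5385, 0.6696], [0.0, 0.0, 0.0, 1.0]]
top [[504.26832155847234, 0.0, 309.82471464112257], [0.0, 504.26832155847234, 204.95204111432946], [0.0, 0.0, 1.0]] [[-0.011, -0.9993, 0.037, 0.4212], [-0.9997, 0.0117, 0.0191, -0.007], [-0.0195, -0.0368, -0.9991, 1.2926], [0.0, 0.0, 0.0, 1.0]]
[[1.0, -0.0005, 0.0001, -0.0], [0.0004, 0.9633, 0.2683, -0.0763], [-0.0002, -0.2683, 0.9633, -0.2052], [0.0, 0.0, 0.0, 1.0]] [[329.0078145503111, 0.0, 318.2433398896631], [0.0, 329.0078145503111, 194.0172752505991], [0.0, 0.0, 1.0]]
```

View pics/top0.png

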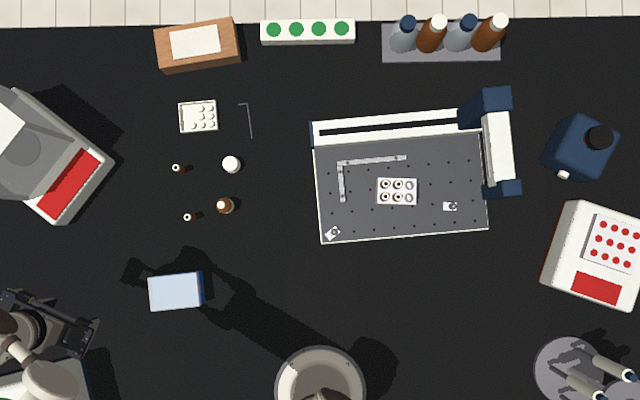

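View pics/scene0.png

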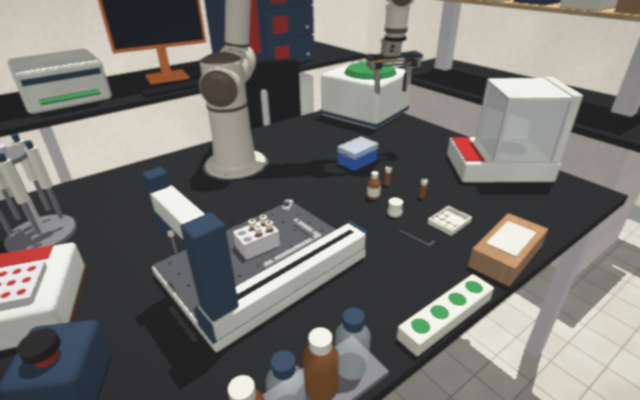

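The top view shows the loose vials at (177,168) and (187,216), the jar at (231,164) and the bottle at (225,205). The block is at (397,191) with its empty bores on the right, at about (410,185/197). The fence corner is near (342,163). The scene view agrees.

```bash
cat > h.py <<'E'
import numpy as np,cv2
from scipy.spatial.transform import Rotation as R
def cast(uv,K,T,z):
    uv=np.atleast_2d(np.asarray(uv,float)); r=np.c_[uv,np.ones(len(uv))]@np.linalg.inv(K).T@T[:3,:3].T
    o=T[:3,3]; return o+r*((z-o[2])/r[:,2])[:,None]
def wrist():
    from cell import manip,cams
    o=manip.get_obs(); d=cams.get_image("wrist"); T=np.eye(4)
    T[:3,:3]=R.from_euler("xyz",o["tool_rot"]).as_matrix(); T[:3,3]=o["position"]
    return d["img"],d["camera_matrix"],T@d["mount"]
def proj(p,K,T):
    c=(np.atleast_2d(p)-T[:3,3])@T[:3,:3]@K.T; return c[:,:2]/c[:,2:]
E
python3 - <<'E'
from h import *
d=np.load("pics/top0.npz"); K,T,im=d["camera_matrix"],d["world_from_camera"],d["img"]
for n,p,z in [("va",(177,168),.06),("vb",(187,216),.06),("jar",(231,164),.042),("bot",(223,205),.085),("rack",(397.5,191),.081),("rackTL",(378,178),.081),("rackTR",(417,180),.081),("rackBL",(377,203),.081),("rackBR",(417,206),.081),("sideTop",(344,166),.049),("sideBot",(345,201),.049),("farL",(345,166),.049),("farR",(405,160),.049),("deckFL",(321,243),.035),("deckFR",(488,228),.035),("c2",(450,206),.05)]:
    print(n,np.round(cast(p,K,T,z)[0],3))
c=im[130:250,160:240]; e=im[140:250,300:430]
cv2.imwrite("pics/crop.png",np.hstack([cv2.resize(c,None,fx=3.6,fy=3.6,interpolation=2)[:396],cv2.resize(e,None,fx=3.6,fy=3.6,interpolation=2)])[:,:,::-1])
E
```

```text
va [0.562 0.343 0.06 ]
vb [0.443 0.319 0.06 ]
jar [0.572 0.213 0.042]
bot [0.468 0.225 0.085]
rack [ 0.497 -0.195  0.081]
rackTL [ 0.529 -0.148  0.081]
rackTR [ 0.523 -0.242  0.081]
rackBL [ 0.469 -0.145  0.081]
rackBR [ 0.461 -0.241  0.081]
sideTop [ 0.563 -0.069  0.049]
sideBot [ 0.476 -0.07   0.049]
farL [ 0.563 -0.071  0.049]
farR [ 0.576 -0.219  0.049]
deckFL [ 0.373 -0.01   0.035]
deckFR [ 0.406 -0.423  0.035]
c2 [ 0.461 -0.327  0.05 ]
```

View pics/crop.png

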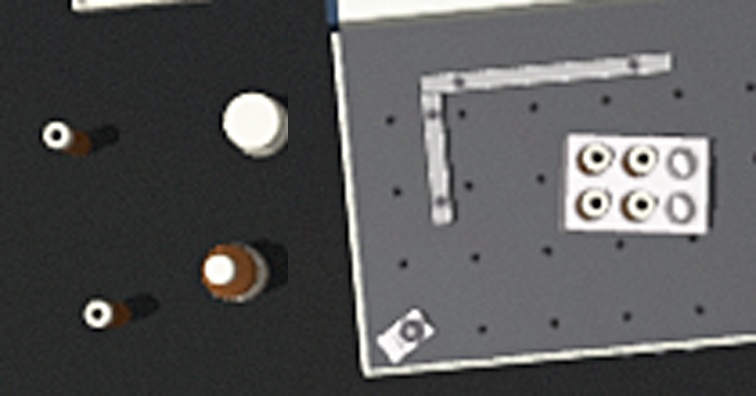

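Request:
play_rows --targets '[{"x": 0.72,"y": -0.72,"spin": -0.68,"jaw": 0.3},{"x": 0.72,"y": -0.72,"spin": -0.68,"jaw": 0.3},{"x": 0.72,"y": -0.72,"spin": -0.68,"jaw": 0.3},{"x": 0.72,"y": -0.72,"spin": -0.68,"jaw": 0.3},{"x": 0.72,"y": -0.72,"spin": -0.68,"jaw": 0.3},{"x": 0.72,"y": -0.72,"spin": -0.68,"jaw": 0.3},{"x": 0.72,"y": -0.72,"spin": -0.68,"jaw": 0.3},{"jaw": 0.3}]'

```text
invalid input
```

Run:
```python
from h import *
im,K,T=wrist(); np.savez("pics/w1.npz",im=im,K=K,T=T)
cv2.imwrite("pics/w1.png",im[:,:,::-1])
print(proj([[.443,.319,.06],[.562,.345,.06],[.468,.225,.085]],K,T))
```

```text
[[237.40190921 394.39379017]
 [298.35964615 453.92824638]
 [173.77269123 453.15300004]]
```

View pics/w1.png

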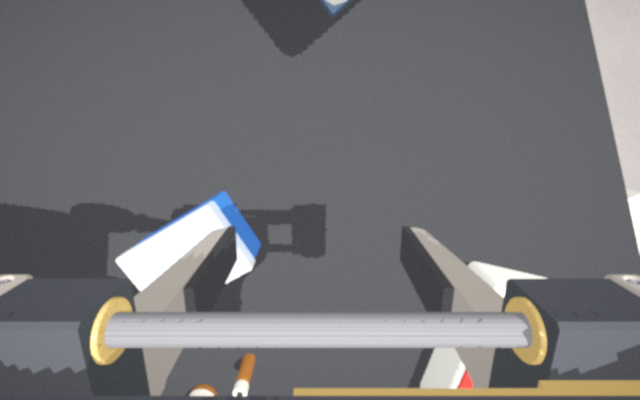

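The call was refused, probably because it lacked a z key. The wrist picture is from the start pose: the fingertips are near row 230 and a vial cap is at about (238,394), which matches the projection.

Request:
play_rows --targets '[{"x": 0.72,"y": -0.72,"z": 0,"spin": -0.68,"jaw": 0.3},{"x": 0.72,"y": -0.72,"z": 0,"spin": -0.68,"jaw": 0.3},{"x": 0.72,"y": -0.72,"z": 0,"spin": -0.68,"jaw": 0.3},{"x": 0.72,"y": -0.72,"z": 0,"spin": -0.68,"jaw": 0.3},{"x": 0.72,"y": -0.72,"z": 0,"spin": -0.68,"jaw": 0.3},{"x": 0.72,"y": -0.72,"z": 0,"spin": -0.68,"jaw": 0.3},{"x": 0.72,"y": -0.72,"z": 0,"spin": -0.68,"jaw": 0.3},{"x": 0,"y": 0,"z": 0,"spin": 0,"jaw": 0.3}]'

```text
time: 0.87
position: [0.4462, 0.3159, 0.1789]
tool_rot: [3.139, -0.0, 0.716]
wrist_force: [-0.1, -0.3, -0.6]
grip_width: 0.0645
```

Run:
```python
from h import *
im,K,T=wrist(); np.savez("pics/w2.npz",im=im,K=K,T=T)
cv2.imwrite("pics/w2.png",im[:,:,::-1])
print(proj([[.443,.319,.06],[.562,.345,.06],[.468,.225,.085]],K,T))
```

```text
[[318.14047922 176.01149767]
 [419.41691732 230.0916242 ]
 [275.63800308 266.30712432]]
```

View pics/w2.png

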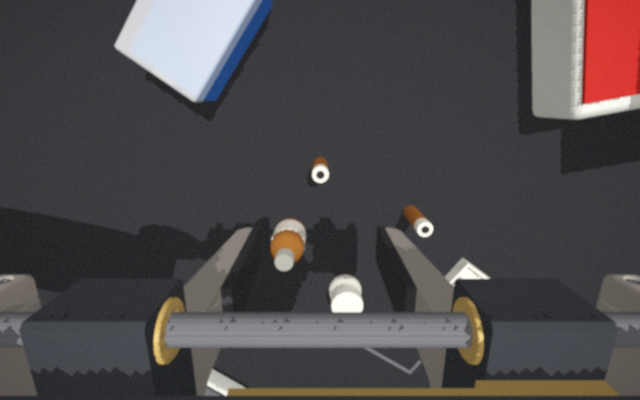

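The wrist view shows the cap of vial b at about (320,174) and that of vial a at (424,229), clear of the bottle and jar.

```bash
cat >> h.py <<'E'
def caps(im,K,T,z=.06,box=None,th=190):
    g=cv2.cvtColor(im,cv2.COLOR_RGB2GRAY); m=(g>th).astype(np.uint8)
    if box: k=np.zeros_like(m); k[box[1]:box[3],box[0]:box[2]]=1; m*=k
    for c in cv2.findContours(m,cv2.RETR_EXTERNAL,cv2.CHAIN_APPROX_NONE)[0]:
        if cv2.contourArea(c)<40: continue
        p,r=cv2.minEnclosingCircle(c); w=cast(p,K,T,z)[0]; e=cast((p[0]+r,p[1]),K,T,z)[0]
        print(np.round(p,1),round(r,1),np.round(w,4),"dia",round(2*np.linalg.norm(e-w),4))
E
python3 - <<'E'
from h import *
d=np.load("pics/w2.npz"); caps(d["im"],d["K"],d["T"],box=(300,150,440,245))
E
```

```text
[424.5 228.1] 8.3 [0.5644 0.3501 0.06  ] dia 0.0174
[319.9 173.6] 8.7 [0.4427 0.322  0.06  ] dia 0.0174
```

Request:
play_rows --targets '[{"x": -0.09,"y": 0.15,"z": -0.9,"spin": 0,"jaw": 0.3},{"x": 0,"y": 0,"z": -0.9,"spin": 0,"jaw": 0.3},{"x": 0,"y": 0,"z": -0.9,"spin": 0,"jaw": 0.3},{"x": 0,"y": 0,"z": -0.7,"spin": 0,"jaw": 0.3},{"x": 0,"y": 0,"z": -0.33,"spin": 0,"jaw": 0.3},{"x": 0,"y": 0,"z": 0,"spin": 0,"jaw": 1},{"x": 0,"y": 0,"z": 0,"spin": 0,"jaw": 1},{"x": 0,"y": 0,"z": 0,"spin": 0,"jaw": 1}]'

```text
time: 1.58
position: [0.4388, 0.3279, 0.0313]
tool_rot: [3.141, -0.002, 0.726]
wrist_force: [0.9, 0.6, 0.1]
grip_width: 0.0461
```

Request:
play_rows --targets '[{"x": 0,"y": 0,"z": 0,"spin": 0,"jaw": 1},{"x": 0,"y": 0,"z": 0,"spin": 0,"jaw": 1},{"x": 0,"y": 0,"z": 0,"spin": 0,"jaw": 1}]'

```text
time: 1.83
position: [0.4389, 0.3273, 0.031]
tool_rot: [3.141, -0.002, 0.725]
wrist_force: [-0.1, 0.6, -1.0]
grip_width: 0.026
```

Request:
play_rows --targets '[{"x": 0.1,"y": -0.13,"z": 0,"spin": 0,"jaw": 0.7},{"x": 0,"y": 0,"z": 0,"spin": 0,"jaw": 0.7},{"x": 0,"y": 0,"z": 0,"spin": 0,"jaw": 1},{"x": 0,"y": 0,"z": 0,"spin": 0,"jaw": 1},{"x": 0,"y": 0,"z": 0,"spin": 0,"jaw": 1},{"x": 0,"y": 0,"z": 0,"spin": 0,"jaw": 1},{"x": 0,"y": 0,"z": 0,"spin": 0,"jaw": 1}]'

```text
time: 2.42
position: [0.4421, 0.3217, 0.0297]
tool_rot: [-3.142, 0.0, 0.725]
wrist_force: [0.3, 0.3, 0.6]
grip_width: 0.0006
```

Run:
```python
from h import *
from cell import manip
o=manip.get_obs();print(o["position"],o["grip_width"])
im,K,T=wrist(); cv2.imwrite("pics/w3.png",im[:,:,::-1]); caps(im,K,T,box=(250,150,440,300))
```

```text
[0.44206326 0.32166043 0.02974522] 0.0005767725443459048
```

View pics/w3.png

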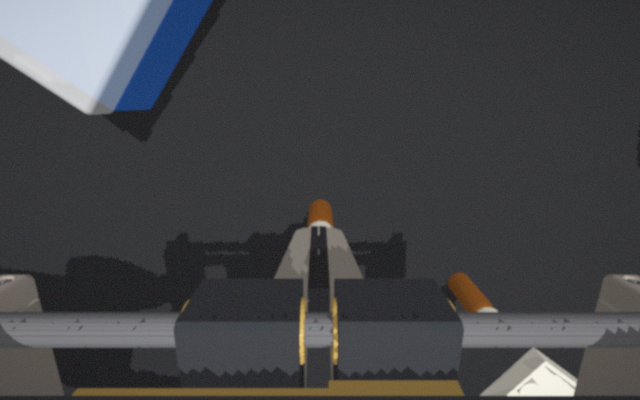

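Run:
```python
from h import *
from cell import manip
im,K,T=wrist(); print(np.round(cast([(320,199),(320,194)],K,T,0),4), proj([[.4427,.322,.06],[.4427,.322,0],[.442,.3217,.0297]],K,T))
g=im[195:245,290:350]; print(g[:,30][:, :].tolist()[:40])
```

```text
[[0.4382 0.3276 0.    ]
 [0.4356 0.3305 0.    ]] [[319.98813048 240.48390949]
 [319.58670756 208.15771568]
 [318.66891655 221.67986684]]
[[57, 58, 61], [57, 58, 60], [60, 62, 64], [65, 57, 56], [93, 65, 48], [113, 73, 39], [120, 75, 33], [121, 76, 33], [120, 74, 31], [122, 75, 35], [123, 75, 32], [122, 77, 34], [122, 73, 31], [123, 71, 29], [126, 75, 38], [124, 76, 31], [126, 76, 34], [127, 78, 37], [125, 74, 30], [124, 77, 32], [127, 79, 38], [126, 76, 30], [129, 78, 30], [132, 81, 37], [138, 89, 44], [157, 125, 96], [172, 159, 141], [184, 179, 167], [185, 182, 172], [178, 174, 164], [155, 153, 144], [114, 109, 104], [74, 72, 70], [66, 64, 65], [67, 62, 62], [70, 71, 67], [65, 63, 61], [68, 66, 66], [65, 63, 63], [62, 60, 59]]
```

Request:
play_rows --targets '[{"x": 0,"y": 0,"z": 0,"spin": 0,"jaw": 0.5},{"x": 0,"y": 0,"z": 0,"spin": 0,"jaw": 0.5},{"x": 0,"y": 0,"z": 0,"spin": 0,"jaw": 0.5},{"x": 0,"y": 0,"z": 0,"spin": 0,"jaw": 0.5},{"x": 0,"y": 0,"z": 0,"spin": 0,"jaw": 0.5},{"x": 0,"y": 0,"z": 0,"spin": 0,"jaw": 0.5}]'

```text
time: 3.02
position: [0.4421, 0.3216, 0.0298]
tool_rot: [-3.142, -0.0, 0.725]
wrist_force: [0.6, 0.2, -0.3]
grip_width: 0.0385
```

Run:
```python
from h import *
im,K,T=wrist(); np.savez("pics/w4.npz",im=im,K=K,T=T); caps(im,K,T,box=(270,150,380,300))
cv2.imwrite("pics/w4.png",cv2.resize(im[170:330,200:440],None,fx=3,fy=3,interpolation=2)[:,:,::-1])
print(proj([[.4427,.322,.06],[.4427,.322,0]],K,T))
```

```text
[320.2 239.2] 15.0 [0.4424 0.3226 0.06  ] dia 0.0172
[[319.87020345 240.29730015]
 [319.48311537 208.0162146 ]]
```

View pics/w4.png

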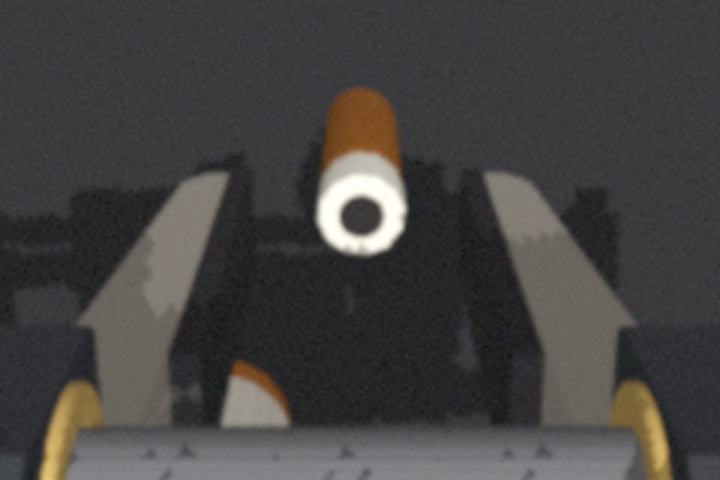

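The vial still stands at its measured place (.4424,.3226) with its cap centre at row 239. The finger ends are drawn at row 228, which implies they lie about 36 mm short of the stated TCP, so they closed above the cap. I'll go 25 mm lower and close again.

Request:
play_rows --targets '[{"x": 0,"y": 0,"z": -0.3,"spin": 0,"jaw": 0.5},{"x": 0,"y": 0,"z": -0.32,"spin": 0,"jaw": 0.5},{"x": 0,"y": 0,"z": 0,"spin": 0,"jaw": 1},{"x": 0,"y": 0,"z": 0,"spin": 0,"jaw": 1},{"x": 0,"y": 0,"z": 0,"spin": 0,"jaw": 1},{"x": 0,"y": 0,"z": 0,"spin": 0,"jaw": 1},{"x": 0,"y": 0,"z": 0,"spin": 0,"jaw": 1}]'

```text
time: 3.65
position: [0.4426, 0.3218, 0.0054]
tool_rot: [3.141, -0.001, 0.725]
wrist_force: [0.4, -0.6, -0.1]
grip_width: 0.0159
```

Request:
play_rows --targets '[{"x": 0,"y": 0,"z": 0,"spin": 0,"jaw": 0.6},{"x": 0,"y": 0,"z": 0,"spin": 0,"jaw": 0.6},{"x": 0,"y": 0,"z": -0.25,"spin": 0,"jaw": 0.6},{"x": 0,"y": 0,"z": 0,"spin": 0,"jaw": 0.6},{"x": 0,"y": 0,"z": 0,"spin": 0,"jaw": 1},{"x": 0,"y": 0,"z": 0,"spin": 0,"jaw": 1},{"x": 0,"y": 0,"z": 0,"spin": 0,"jaw": 1},{"x": 0,"y": 0,"z": 0,"spin": 0,"jaw": 1}]'

```text
time: 4.32
position: [0.4423, 0.3217, -0.0049]
tool_rot: [3.142, -0.0, 0.725]
wrist_force: [0.5, -0.7, -0.7]
grip_width: 0.0161
```

Request:
play_rows --targets '[{"x": 0,"y": 0,"z": 0,"spin": 0,"jaw": 1},{"x": 0,"y": 0,"z": 0.4,"spin": 0,"jaw": 1},{"x": 0,"y": 0,"z": 0.9,"spin": 0,"jaw": 1},{"x": 0,"y": 0,"z": 0.9,"spin": 0,"jaw": 1},{"x": 0,"y": 0,"z": 0.9,"spin": 0,"jaw": 1},{"x": 0,"y": 0,"z": 0.9,"spin": 0,"jaw": 1},{"x": 0,"y": 0,"z": 0,"spin": 0,"jaw": 1}]'

```text
time: 4.9
position: [0.4469, 0.3239, 0.1639]
tool_rot: [3.137, -0.014, 0.725]
wrist_force: [1.0, 0.7, 0.7]
grip_width: 0.0158
```

Run:
```python
from h import *
d=np.load("pics/top0.npz"); K,T,im=d["camera_matrix"],d["world_from_camera"],d["img"]
f=lambda p:((p[0]-288)/3.6+300,p[1]/3.6+140)
C=np.array([cast(f(p),K,T,.081)[0] for p in [(568,133),(708,138),(706,233),(564,229)]]); print(np.round(C,4),C.mean(0))
ex=(C[0]+C[1]-C[2]-C[3]); ey=C[0]+C[3]-C[1]-C[2]; print(np.degrees(np.arctan2(ex[1],ex[0])),np.degrees(np.arctan2(-ey[0],ey[1])))
for p,z in [((598,156),.103),((641,157),.103),((596,203),.103),((641,204),.103),((682,163),.081),((681,207),.081)]: print(np.round(cast(f(p),K,T,z)[0],4))
print("va,vb",cast((175.8,167.8),K,T,.06),cast((187.2,217.2),K,T,.06))
print("deck",cast([((335-288)/3.6+300,33/3.6+140),((368-288)/3.6+300,374/3.6+140),((756-288)/3.6+300,336/3.6+140)],K,T,.035))
```

```text
[[ 0.5316 -0.1479  0.081 ]
 [ 0.527  -0.241   0.081 ]
 [ 0.4637 -0.2385  0.081 ]
 [ 0.4675 -0.1443  0.081 ]] [ 0.49744152 -0.19290393  0.081     ]
-2.7852065329187217 -2.5417961348812717
[ 0.5142 -0.1647  0.103 ]
[ 0.5132 -0.1928  0.103 ]
[ 0.4834 -0.1629  0.103 ]
[ 0.4824 -0.1923  0.103 ]
[ 0.5106 -0.2234  0.081 ]
[ 0.4812 -0.2222  0.081 ]
va,vb [[0.56246922 0.34607918 0.06      ]] [[0.44035137 0.31807656 0.06      ]]
deck [[ 0.60762979  0.00738147  0.035     ]
 [ 0.37054688 -0.01275598  0.035     ]
 [ 0.39392392 -0.28020643  0.035     ]]
```

Request:
play_rows --targets '[{"x": 0.15,"y": -0.885,"z": 0,"spin": 0,"jaw": 1},{"x": 0.15,"y": -0.885,"z": 0,"spin": 0,"jaw": 1},{"x": 0.15,"y": -0.885,"z": 0,"spin": 0,"jaw": 1},{"x": 0.15,"y": -0.885,"z": 0,"spin": 0,"jaw": 1},{"x": 0.15,"y": -0.885,"z": 0,"spin": 0,"jaw": 1},{"x": 0.15,"y": -0.885,"z": 0,"spin": 0,"jaw": 1},{"x": 0.15,"y": -0.885,"z": 0,"spin": 0,"jaw": 1},{"x": 0.15,"y": -0.885,"z": 0,"spin": 0,"jaw": 1}]'

```text
time: 5.57
position: [0.49, 0.0367, 0.1548]
tool_rot: [3.141, -0.0, 0.725]
wrist_force: [0.9, -0.7, -1.2]
grip_width: 0.0162
```

Request:
play_rows --targets '[{"x": 0.15,"y": -0.885,"z": 0,"spin": 0,"jaw": 1},{"x": 0.15,"y": -0.885,"z": 0,"spin": 0,"jaw": 1},{"x": 0.15,"y": -0.885,"z": 0,"spin": 0,"jaw": 1},{"x": 0.15,"y": -0.885,"z": 0,"spin": 0,"jaw": 1},{"x": 0.15,"y": -0.885,"z": 0,"spin": 0,"jaw": 1},{"x": 0.15,"y": -0.885,"z": 0,"spin": 0,"jaw": 1},{"x": 0.15,"y": -0.885,"z": 0,"spin": 0,"jaw": 1},{"x": 0.15,"y": -0.885,"z": 0,"spin": 0,"jaw": 1}]'

```text
time: 6.23
position: [0.5379, -0.2465, 0.1545]
tool_rot: [-3.141, -0.0, 0.724]
wrist_force: [0.4, -0.3, -0.1]
grip_width: 0.0162
```

Request:
play_rows --targets '[{"x": 0,"y": 0,"z": 0,"spin": 0,"jaw": 1},{"x": 0,"y": 0,"z": 0,"spin": 0,"jaw": 1},{"x": 0,"y": 0,"z": 0,"spin": 0,"jaw": 1},{"x": 0,"y": 0,"z": 0,"spin": 0,"jaw": 1}]'

```text
time: 6.57
position: [0.538, -0.2433, 0.1547]
tool_rot: [-3.141, -0.0, 0.726]
wrist_force: [-0.4, 0.6, -0.2]
grip_width: 0.0162
```

Run:
```python
from h import *
im,K,T=wrist(); np.savez("pics/w5.npz",im=im,K=K,T=T)
cv2.imwrite("pics/w5.png",im[:,:,::-1])
from cell import manip
o=manip.get_obs(); print(o["position"],o["tool_rot"],o["grip_width"])
```

```text
[ 0.53806714 -0.24326741  0.15492296] [-3.14110715e+00 -1.16352798e-04  7.26197462e-01] 0.015915049403153858
```

View pics/w5.png

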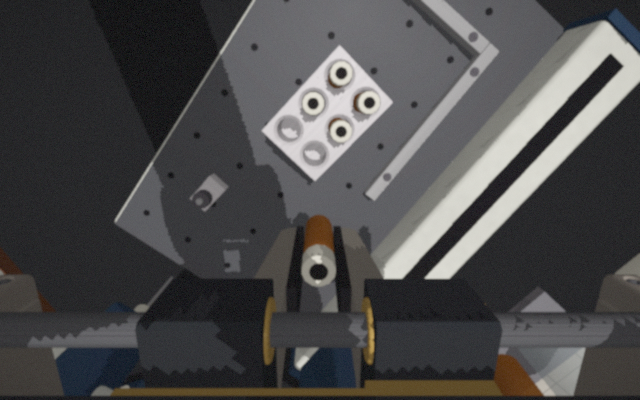

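```bash
cat >> h.py <<'E'
def dark(im,p,r=6):
    g=cv2.cvtColor(im,cv2.COLOR_RGB2GRAY).astype(float); y,x=np.mgrid[:g.shape[0],:g.shape[1]]
    c=np.array(p,float)
    for _ in range(4):
        m=np.hypot(x-c[0],y-c[1])<r; w=m*np.clip(120-g,0,None); c=np.array([(w*x).sum(),(w*y).sum()])/w.sum()
    return c
E
python3 - <<'E'
from h import *
d=np.load("pics/w5.npz"); im,K,T=d["im"],d["K"],d["T"]
S=[dark(im,p) for p in [(368,102),(341,73),(340,131),(313,102)]]
# block frame: order (+15,30)? assign: rows
W=cast(S,K,T,.103); print(np.round(S,1).tolist()); print(np.round(W,4))
B=cast([(315,153),(290,127)],K,T,.081); print("bores eye",np.round(B,4))
h=dark(im,(318,271)); print("held",h,cast(h,K,T,.2198))
C=cast([(340,45),(392,102),(315,181),(263,130)],K,T,.081); print(np.round(C,4),C.mean(0))
E
```

```text
[[368.9, 102.3], [340.9, 72.8], [340.6, 131.3], [312.6, 103.2]]
[[ 0.5157 -0.161   0.103 ]
 [ 0.4857 -0.1597  0.103 ]
 [ 0.5143 -0.1909  0.103 ]
 [ 0.4843 -0.1896  0.103 ]]
bores eye [[ 0.5126 -0.2192  0.081 ]
 [ 0.4826 -0.2167  0.081 ]]
held [318.05463183 271.06147268] [[ 0.538132   -0.24403607  0.2198    ]]
[[ 0.4712 -0.1427  0.081 ]
 [ 0.532  -0.1462  0.081 ]
 [ 0.5288 -0.2376  0.081 ]
 [ 0.4674 -0.2336  0.081 ]] [ 0.49983552 -0.19000611  0.081     ]
```

The block's caps sit on a 30.0 mm grid, and the yaw is about -2.7°. That puts bore 2 at (.513,-.2207) and bore 1 at (.4834,-.2193). I'm moving over bore 2.

Request:
play_rows --targets '[{"x": -0.31,"y": 0.29,"z": 0,"spin": 0,"jaw": 1},{"x": -0.31,"y": 0.29,"z": 0,"spin": 0,"jaw": 1},{"x": 0,"y": 0,"z": -0.6,"spin": 0,"jaw": 1},{"x": 0,"y": 0,"z": -0.6,"spin": 0,"jaw": 1},{"x": 0,"y": 0,"z": -0.4,"spin": 0,"jaw": 1},{"x": 0,"y": 0,"z": 0,"spin": 0,"jaw": 1},{"x": 0,"y": 0,"z": 0,"spin": 0,"jaw": 1},{"x": 0,"y": 0,"z": 0,"spin": 0,"jaw": 1}]'

```text
time: 7.28
position: [0.5142, -0.2215, 0.0924]
tool_rot: [3.14, -0.0, 0.725]
wrist_force: [0.3, 0.1, -0.1]
grip_width: 0.0161
```

Run:
```python
from h import *
from cell import manip
o=manip.get_obs(); p=o["position"]; im,K,T=wrist(); np.savez("pics/w6.npz",im=im,K=K,T=T)
cv2.imwrite("pics/w6.png",cv2.resize(im[100:300,200:440],None,fx=3,fy=3,interpolation=2)[:,:,::-1])
print(p,o["wrist_force"]); h=dark(im,(318,271)); print(h,cast(h,K,T,p[2]+.065))
```

```text
[ 0.51416315 -0.2215053   0.09242012] [ 0.25235703  0.08877866 -0.12471466]
[318.05552923 271.05562399] [[ 0.51420586 -0.22215884  0.15742012]]
```

View pics/w6.png

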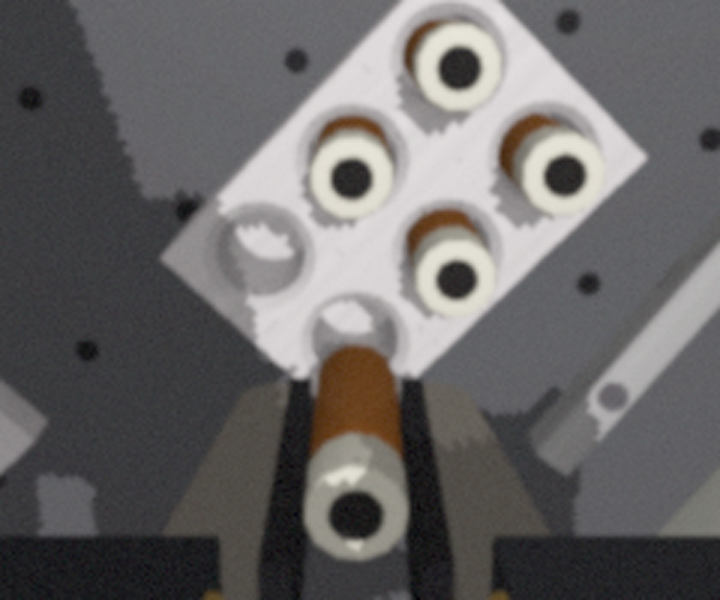

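The vial hangs just over bore 2: its foot's near edge is at crop row 347, and the bore mouth is centred near (356,340) there. I'll check this numerically, including the caps.

Run:
```python
from h import *
d=np.load("pics/w6.npz"); im,K,T=d["im"],d["K"],d["T"]
f=lambda p:(p[0]/3+200,p[1]/3+100)
S=[dark(im,f(p),7) for p in [(565,176),(459,67),(456,281),(351,179)]]
W=cast(S,K,T,.103);print(np.round(W,4))
print("bores",cast([f((356,341)),f((262,250))],K,T,.081), cast([f((307,341)),f((405,341))],K,T,.081))
print("foot pred row",proj([[.5142-.66*.0085,-.2222+.75*.0085,.097]],K,T)*3-[600,300])
m=W.mean(0); ey=(W[0]+W[1]-W[2]-W[3])/2; print("b2,b1",W[2]-ey,W[3]-ey)
```

```text
[[ 0.5156 -0.161   0.103 ]
 [ 0.4857 -0.1597  0.103 ]
 [ 0.5142 -0.191   0.103 ]
 [ 0.4843 -0.1896  0.103 ]]
bores [[ 0.51303573 -0.22020044  0.081     ]
 [ 0.48275558 -0.21803412  0.081     ]] [[ 0.50453758 -0.22772758  0.081     ]
 [ 0.52153434 -0.2126729   0.081     ]]
foot pred row [[354.15552413 337.97149311]]
b2,b1 [ 0.51280423 -0.22091387  0.103     ] [ 0.48288628 -0.21955137  0.103     ]
```

Request:
play_rows --targets '[{"x": -0.03,"y": 0.04,"z": 0,"spin": 0,"jaw": 1},{"x": 0,"y": 0,"z": 0,"spin": 0,"jaw": 1},{"x": 0,"y": 0,"z": -0.2,"spin": 0,"jaw": 1},{"x": 0,"y": 0,"z": -0.2,"spin": 0,"jaw": 1},{"x": 0,"y": 0,"z": -0.2,"spin": 0,"jaw": 1},{"x": 0,"y": 0,"z": -0.2,"spin": 0,"jaw": 1},{"x": 0,"y": 0,"z": -0.2,"spin": 0,"jaw": 1},{"x": 0,"y": 0,"z": 0,"spin": 0,"jaw": 1}]'

```text
time: 8.0
position: [0.5107, -0.2191, 0.0484]
tool_rot: [-3.138, 0.001, 0.724]
wrist_force: [0.2, 0.6, -0.4]
grip_width: 0.0164
```

Run:
```python
from h import *
from cell import manip
o=manip.get_obs(); p=o["position"]; im,K,T=wrist()
print(p,o["wrist_force"]); h=dark(im,(318,271)); print(h,cast(h,K,T,p[2]+.065))
print(np.round(cast([dark(im,proj(w,K,T)[0],9) for w in [[.5157,-.161,.103],[.4857,-.1597,.103],[.4843,-.1896,.103]]],K,T,.103),4))
```

```text
[ 0.51074823 -0.2190714   0.04843197] [ 0.18964718  0.5591541  -0.41888075]
[318.06622643 270.94535362] [[ 0.51105969 -0.21989552  0.11343197]]
[[ 0.5155 -0.161   0.103 ]
 [ 0.4856 -0.1597  0.103 ]
 [ 0.4842 -0.1896  0.103 ]]
```

Request:
play_rows --targets '[{"x": 0,"y": 0,"z": 0,"spin": 0,"jaw": 0.65},{"x": 0,"y": 0,"z": 0,"spin": 0,"jaw": 0.65},{"x": 0,"y": 0,"z": 0,"spin": 0,"jaw": 0.65},{"x": 0,"y": 0,"z": 0.3,"spin": 0,"jaw": 0.65},{"x": 0,"y": 0,"z": 0.8,"spin": 0,"jaw": 0.65},{"x": 0,"y": 0,"z": 0.9,"spin": 0,"jaw": 0.65},{"x": 0,"y": 0,"z": 0.4,"spin": 0,"jaw": 0.65},{"x": 0,"y": 0,"z": 0,"spin": 0,"jaw": 0.65}]'

```text
time: 8.72
position: [0.5154, -0.2222, 0.1537]
tool_rot: [3.131, -0.002, 0.725]
wrist_force: [-0.3, 0.4, 0.3]
grip_width: 0.0325
```

Run:
```python
from h import *
from cell import manip
o=manip.get_obs(); print(o["position"],o["grip_width"]); im,K,T=wrist(); np.savez("pics/w7.npz",im=im,K=K,T=T)
c=proj([.5129,-.2206,.103],K,T)[0]; h=dark(im,c,9); print(c,h,cast(h,K,T,.103)); caps(im,K,T,.103,box=(int(c[0]-30),int(c[1]-30),int(c[0]+30),int(c[1]+30)),th=215)
```

```text
[ 0.51535077 -0.22216897  0.15370342] 0.032499861435903284
[317.44937515 195.98841919] [316.76168699 195.76397358] [[ 0.51235797 -0.22082629  0.103     ]]
[316.8 195.4] 8.7 [ 0.5122 -0.2206  0.103 ] dia 0.014
```

Request:
play_rows --targets '[{"x": 0.08,"y": 0.89,"z": 0,"spin": -1,"jaw": 0.55},{"x": 0.08,"y": 0.89,"z": 0,"spin": -1,"jaw": 0.55},{"x": 0.08,"y": 0.89,"z": 0,"spin": -1,"jaw": 0.55},{"x": 0.08,"y": 0.89,"z": 0,"spin": -1,"jaw": 0.55},{"x": 0.08,"y": 0.89,"z": 0,"spin": -1,"jaw": 0.55},{"x": 0.08,"y": 0.89,"z": 0,"spin": -1,"jaw": 0.55},{"x": 0.08,"y": 0.89,"z": 0,"spin": -1,"jaw": 0.55},{"x": 0.08,"y": 0.89,"z": 0,"spin": -1,"jaw": 0.55}]'

```text
time: 9.43
position: [0.5364, 0.0667, 0.1455]
tool_rot: [-3.141, 0.003, 0.022]
wrist_force: [0.4, 0.3, 0.6]
grip_width: 0.0414
```

Request:
play_rows --targets '[{"x": 0.08,"y": 0.89,"z": 0,"spin": -1,"jaw": 0.55},{"x": 0.08,"y": 0.89,"z": 0,"spin": -1,"jaw": 0.55},{"x": 0.08,"y": 0.89,"z": 0,"spin": -1,"jaw": 0.55},{"x": 0.08,"y": 0.89,"z": 0,"spin": -1,"jaw": 0.55},{"x": 0.08,"y": 0.89,"z": 0,"spin": -1,"jaw": 0.55},{"x": 0.08,"y": 0.89,"z": 0,"spin": -1,"jaw": 0.55},{"x": 0.08,"y": 0.89,"z": 0,"spin": -1,"jaw": 0.55},{"x": 0.08,"y": 0.89,"z": 0,"spin": -1,"jaw": 0.55}]'

```text
time: 10.1
position: [0.562, 0.351, 0.1451]
tool_rot: [3.139, 0.002, -0.676]
wrist_force: [0.8, -0.3, 0.6]
grip_width: 0.0411
```

Request:
play_rows --targets '[{"x": 0,"y": 0,"z": 0,"spin": -1,"jaw": 0.55},{"x": 0,"y": 0,"z": 0,"spin": -1,"jaw": 0.55},{"x": 0,"y": 0,"z": 0,"spin": 0,"jaw": 0.55},{"x": 0,"y": 0,"z": 0,"spin": 0,"jaw": 0.55},{"x": 0,"y": 0,"z": 0,"spin": 0,"jaw": 0.55},{"x": 0,"y": 0,"z": 0,"spin": 0,"jaw": 0.55}]'

```text
time: 10.6
position: [0.5631, 0.3491, 0.1466]
tool_rot: [3.141, 0.0, -0.845]
wrist_force: [1.0, 0.5, 1.2]
grip_width: 0.0412
```

Run:
```python
from h import *
from cell import manip
o=manip.get_obs(); print(o["position"],o["tool_rot"],o["grip_width"]); im,K,T=wrist(); np.savez("pics/w8.npz",im=im,K=K,T=T)
c=proj([.5644,.3501,.06],K,T)[0]; print(c); b=c.astype(int); caps(im,K,T,.06,box=(b[0]-30,b[1]-30,b[0]+30,b[1]+30))
```

```text
[0.56313409 0.34911633 0.14660262] [ 3.14086336e+00  2.80259052e-04 -8.45401274e-01] 0.04124894146566139
[319.15752389 186.01594367]
[320.8 183.8] 9.7 [0.567  0.3504 0.06  ] dia 0.0177
```

Request:
play_rows --targets '[{"x": 0.07,"y": 0.03,"z": -0.8,"spin": 0,"jaw": 0.55},{"x": 0,"y": 0,"z": -0.8,"spin": 0,"jaw": 0.55},{"x": 0,"y": 0,"z": -0.8,"spin": 0,"jaw": 0.55},{"x": 0,"y": 0,"z": -0.7,"spin": 0,"jaw": 0.55},{"x": 0,"y": 0,"z": -0.5,"spin": 0,"jaw": 0.55},{"x": 0,"y": 0,"z": -0.19,"spin": 0,"jaw": 0.55},{"x": 0,"y": 0,"z": 0,"spin": 0,"jaw": 0.55},{"x": 0,"y": 0,"z": 0,"spin": 0,"jaw": 0.55}]'

```text
time: 11.32
position: [0.5668, 0.3509, -0.0036]
tool_rot: [-3.14, -0.0, -0.846]
wrist_force: [-0.5, -0.8, 0.9]
grip_width: 0.0415
```

Run:
```python
from h import *
from cell import manip
o=manip.get_obs(); print(o["position"],o["tool_rot"],o["grip_width"]); im,K,T=wrist()
caps(im,K,T,.06,box=(270,200,370,320))
```

```text
[ 0.56683016  0.35094077 -0.00360966] [-3.14047107e+00 -4.18846657e-04 -8.46097302e-01] 0.041471548653579986
```

Request:
play_rows --targets '[{"x": 0,"y": 0,"z": 0,"spin": 0,"jaw": 1},{"x": 0,"y": 0,"z": 0,"spin": 0,"jaw": 1},{"x": 0,"y": 0,"z": 0,"spin": 0,"jaw": 1},{"x": 0,"y": 0,"z": 0,"spin": 0,"jaw": 1},{"x": 0,"y": 0,"z": 0,"spin": 0,"jaw": 1},{"x": 0,"y": 0,"z": 0,"spin": 0,"jaw": 1},{"x": 0,"y": 0,"z": 0,"spin": 0,"jaw": 1}]'

```text
time: 11.95
position: [0.5667, 0.3511, -0.0038]
tool_rot: [-3.14, -0.0, -0.846]
wrist_force: [0.1, -0.8, 5.6]
grip_width: 0.016
```

Run:
```python
from h import *
from cell import manip
o=manip.get_obs(); print(o["position"],o["grip_width"]); im,K,T=wrist(); h=dark(im,(318,269)); print(h,cast(h,K,T,.06))
```

```text
[ 0.56669108  0.35110411 -0.00377732] 0.015952758647811763
[318.25690608 268.86500921] [[0.56541768 0.35086572 0.06      ]]
```

Request:
play_rows --targets '[{"x": 0,"y": 0,"z": 0.4,"spin": 0,"jaw": 1},{"x": 0,"y": 0,"z": 0.9,"spin": 0,"jaw": 1},{"x": 0,"y": 0,"z": 0.9,"spin": 0,"jaw": 1},{"x": 0,"y": 0,"z": 0.9,"spin": 0,"jaw": 1},{"x": 0,"y": 0,"z": 0.87,"spin": 0,"jaw": 1},{"x": -0.13,"y": -0.89,"z": 0,"spin": 0,"jaw": 1},{"x": -0.13,"y": -0.89,"z": 0,"spin": 0,"jaw": 1},{"x": -0.13,"y": -0.89,"z": 0,"spin": 0,"jaw": 1}]'

```text
time: 12.67
position: [0.5502, 0.2432, 0.1545]
tool_rot: [-3.141, -0.001, -0.845]
wrist_force: [0.5, -0.6, -0.5]
grip_width: 0.0163
```

Request:
play_rows --targets '[{"x": -0.13,"y": -0.89,"z": 0,"spin": 0,"jaw": 1},{"x": -0.13,"y": -0.89,"z": 0,"spin": 0,"jaw": 1},{"x": -0.13,"y": -0.89,"z": 0,"spin": 0,"jaw": 1},{"x": -0.13,"y": -0.89,"z": 0,"spin": 0,"jaw": 1},{"x": -0.13,"y": -0.89,"z": 0,"spin": 0,"jaw": 1},{"x": -0.13,"y": -0.89,"z": 0,"spin": 0,"jaw": 1},{"x": -0.13,"y": -0.89,"z": 0,"spin": 0,"jaw": 1},{"x": -0.13,"y": -0.89,"z": 0,"spin": 0,"jaw": 1}]'

```text
time: 13.33
position: [0.508, -0.0422, 0.1537]
tool_rot: [3.141, 0.001, -0.846]
wrist_force: [0.4, 0.3, -0.4]
grip_width: 0.0163
```

Request:
play_rows --targets '[{"x": -0.13,"y": -0.89,"z": 0,"spin": 0,"jaw": 1},{"x": -0.13,"y": -0.89,"z": 0,"spin": 0,"jaw": 1},{"x": -0.13,"y": -0.89,"z": 0,"spin": 0,"jaw": 1},{"x": -0.13,"y": -0.89,"z": 0,"spin": 0,"jaw": 1},{"x": -0.13,"y": -0.89,"z": 0,"spin": 0,"jaw": 1},{"x": 0,"y": 0,"z": -0.7,"spin": 0,"jaw": 1},{"x": 0,"y": 0,"z": -0.7,"spin": 0,"jaw": 1},{"x": 0,"y": 0,"z": 0,"spin": 0,"jaw": 1}]'

```text
time: 14.0
position: [0.4787, -0.2166, 0.0922]
tool_rot: [3.139, 0.011, -0.848]
wrist_force: [-0.6, 0.7, -1.0]
grip_width: 0.0163
```

Request:
play_rows --targets '[{"x": 0,"y": 0,"z": 0,"spin": 0,"jaw": 1},{"x": 0,"y": 0,"z": 0,"spin": 0,"jaw": 1},{"x": 0,"y": 0,"z": 0,"spin": 0,"jaw": 1},{"x": 0,"y": 0,"z": 0,"spin": 0,"jaw": 1}]'

```text
time: 14.33
position: [0.4841, -0.2192, 0.1001]
tool_rot: [-3.141, -0.003, -0.845]
wrist_force: [0.1, 1.0, -0.5]
grip_width: 0.0162
```

Run:
```python
from h import *
from cell import manip
o=manip.get_obs(); p=o["position"]; print(p,o["tool_rot"],o["grip_width"],o["wrist_force"]); im,K,T=wrist(); np.savez("pics/w9.npz",im=im,K=K,T=T)
h=dark(im,(318,269)); print(h,cast(h,K,T,p[2]+.0638))
print(proj([[.4829,-.2195,.081]],K,T)*3-[480,360])
cv2.imwrite("pics/w9.png",cv2.resize(im[120:300,160:420],None,fx=3,fy=3,interpolation=2)[:,:,::-1])
```

```text
[ 0.48412613 -0.2191839   0.10006506] [-3.14101316 -0.00314636 -0.84540195] 0.016244261759076485 [ 0.09878672  1.02627809 -0.51413665]
[318.06658399 268.9386626 ] [[ 0.48268412 -0.21921293  0.16386506]]
[[474.92435104 278.4411404 ]]
```

View pics/w9.png

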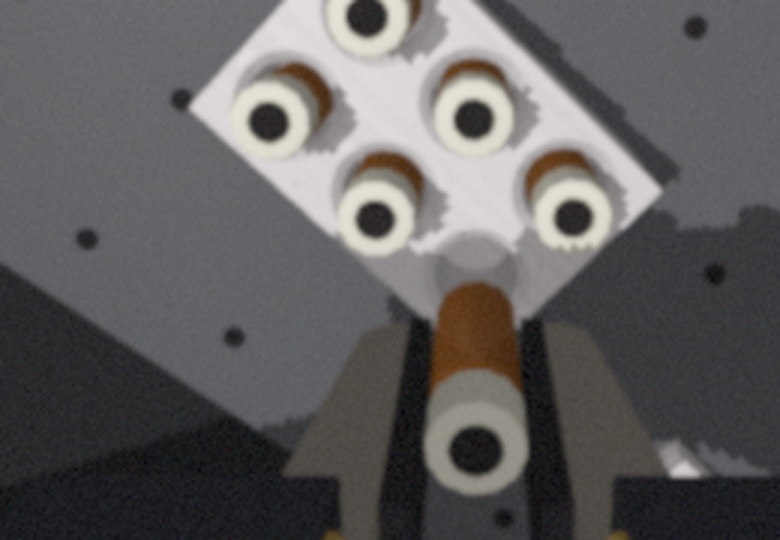

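Five vials stand at equal heights, vial b included at (571,217). Bore 1 is centred near (475,276), as predicted (475,278), so I'm lowering the second vial.

Request:
play_rows --targets '[{"x": 0,"y": 0,"z": -0.3,"spin": 0,"jaw": 1},{"x": 0,"y": 0,"z": -0.25,"spin": 0,"jaw": 1},{"x": 0,"y": 0,"z": -0.25,"spin": 0,"jaw": 1},{"x": 0,"y": 0,"z": -0.25,"spin": 0,"jaw": 1},{"x": 0,"y": 0,"z": -0.25,"spin": 0,"jaw": 1},{"x": 0,"y": 0,"z": 0,"spin": 0,"jaw": 1},{"x": 0,"y": 0,"z": 0,"spin": 0,"jaw": 1}]'

```text
time: 14.97
position: [0.483, -0.2188, 0.0458]
tool_rot: [3.142, 0.0, -0.846]
wrist_force: [0.2, 0.1, 2.2]
grip_width: 0.0162
```

Request:
play_rows --targets '[{"x": 0,"y": 0,"z": 0,"spin": 0,"jaw": 0.65},{"x": 0,"y": 0,"z": 0,"spin": 0,"jaw": 0.65},{"x": 0,"y": 0,"z": 0,"spin": 0,"jaw": 0.65},{"x": 0,"y": 0,"z": 0.3,"spin": 0,"jaw": 0.65},{"x": 0,"y": 0,"z": 0.8,"spin": 0,"jaw": 0.65},{"x": 0,"y": 0,"z": 0.9,"spin": 0,"jaw": 0.4},{"x": 0,"y": 0,"z": 0.4,"spin": 0,"jaw": 0},{"x": 0,"y": 0,"z": 0,"spin": 0,"jaw": 0}]'

```text
time: 15.63
position: [0.4859, -0.2211, 0.148]
tool_rot: [-3.14, -0.01, -0.846]
wrist_force: [-0.3, 0.7, 0.6]
grip_width: 0.0503
```

Run:
```python
from h import *
from cell import manip
o=manip.get_obs(); print(o["position"],o["tool_rot"],o["grip_width"]); im,K,T=wrist(); np.savez("pics/w10.npz",im=im,K=K,T=T)
for w in [[.4829,-.2195,.103],[.5129,-.2206,.103],[.4843,-.1896,.103],[.5142,-.191,.103],[.5157,-.161,.103],[.4857,-.1597,.103]]:
    c=proj(w,K,T)[0]; h=dark(im,c,9); print(c,h,np.round(cast(h,K,T,.103),4))
```

```text
[ 0.48585071 -0.22109661  0.14795   ] [-3.13983748 -0.01001513 -0.8461637 ] 0.050259733522294826
[314.58971091 202.39650558] [315.96465296 204.17046915] [[ 0.4825 -0.2213  0.103 ]]
[341.11914235 175.575013  ] [342.94323725 175.36474501] [[ 0.514  -0.2216  0.103 ]]
[286.89307443 176.79864294] [288.97615333 177.97258747] [[ 0.4847 -0.1914  0.103 ]]
[313.62249804 149.14458039] [314.62892953 149.40558866] [[ 0.5146 -0.1917  0.103 ]]
[284.60583625 120.91317731] [284.63039328 122.38888889] [[ 0.5149 -0.1617  0.103 ]]
[257.91901893 150.02016053] [259.07991718 152.31428571] [[ 0.4849 -0.1615  0.103 ]]
```

Request:
play_rows --targets '[{"x": 0.1,"y": 0.18,"z": 0,"spin": 1,"jaw": 0},{"x": 0.1,"y": 0.18,"z": 0,"spin": 1,"jaw": 0},{"x": 0.1,"y": 0.18,"z": 0,"spin": 1,"jaw": 0},{"x": 0.11,"y": 0.18,"z": 0,"spin": 1,"jaw": 0},{"x": 0,"y": 0,"z": 0,"spin": 1,"jaw": 0},{"x": 0,"y": 0,"z": 0,"spin": 1,"jaw": 0},{"x": 0,"y": 0,"z": 0,"spin": 1,"jaw": 0},{"x": 0,"y": 0,"z": 0,"spin": 1,"jaw": 0}]'

```text
time: 16.35
position: [0.4982, -0.1893, 0.1403]
tool_rot: [-3.14, 0.003, -0.144]
wrist_force: [0.4, 0.7, 0.2]
grip_width: 0.0922
```

Request:
play_rows --targets '[{"x": 0,"y": 0,"z": 0,"spin": 1,"jaw": 0},{"x": 0,"y": 0,"z": 0,"spin": 0.2,"jaw": 0},{"x": 0,"y": 0,"z": 0,"spin": 0,"jaw": 0},{"x": 0,"y": 0,"z": 0,"spin": 0,"jaw": 0},{"x": 0,"y": 0,"z": 0,"spin": 0,"jaw": 0}]'

```text
time: 16.77
position: [0.499, -0.1898, 0.1417]
tool_rot: [-3.141, 0.001, -0.045]
wrist_force: [0.0, 0.6, 0.2]
grip_width: 0.0919
```

Run:
```python
from h import *
from cell import manip
o=manip.get_obs(); print(o["position"],o["tool_rot"],o["grip_width"])
d=np.load("pics/w5.npz"); im,K,T=d["im"],d["K"],d["T"]
g=cv2.GaussianBlur(cv2.cvtColor(im,cv2.COLOR_RGB2GRAY),(3,3),0).astype(float)
def edge(p,q,n,ts,inv=1):
    out=[]
    for t in ts:
        c=np.array(p)*(1-t)+np.array(q)*t; s=np.arange(-14,14.01,.5); pt=(c+s[:,None]*n).astype(np.float32)
        v=cv2.remap(g,pt[:,0].reshape(1,-1),pt[:,1].reshape(1,-1),1)[0]
        print(np.round(v[::2]).astype(int).tolist()); k=np.argmax(np.gradient(v)); out.append(pt[k])
    return np.array(out)
# centre lines: far fence
far=edge((485,66),(377,189),np.array([.752,.66]),[.15,.35,.55,.75,.9])
side=edge((475,35),(430,0),np.array([.62,-.78]),[.1,.35,.6])
for e in (far,side): print(np.round(e,1).tolist()); print(np.round(cast(e,K,T,.049),4))
im2,K,T=wrist(); np.savez("pics/w11.npz",im=im2,K=K,T=T); cv2.imwrite("pics/w11.png",im2[:,:,::-1])
```

```text
[ 0.49902675 -0.18981599  0.14170476] [-3.14117887e+00  7.52694966e-04 -4.48635242e-02] 0.09186362837086721
[93, 93, 106, 128, 152, 167, 172, 173, 173, 172, 171, 171, 171, 170, 167, 155, 133, 110, 99, 97, 97, 97, 96, 97, 98, 98, 97, 97, 97]
[97, 94, 93, 103, 127, 153, 169, 174, 175, 175, 174, 173, 172, 172, 170, 165, 149, 127, 108, 99, 98, 98, 98, 98, 97, 97, 97, 98, 98]
[98, 96, 95, 96, 105, 129, 153, 169, 175, 176, 175, 174, 173, 172, 171, 170, 165, 148, 124, 105, 99, 98, 97, 97, 98, 99, 98, 97, 97]
[98, 98, 97, 95, 96, 105, 126, 153, 170, 177, 178, 177, 176, 174, 173, 172, 170, 160, 141, 117, 103, 98, 98, 98, 97, 97, 97, 96, 96]
[99, 98, 97, 96, 94, 94, 108, 131, 146, 140, 121, 107, 101, 100, 101, 105, 115, 131, 136, 124, 107, 98, 96, 97, 97, 97, 97, 97, 96]
[77, 78, 82, 98, 124, 149, 161, 162, 158, 152, 147, 143, 144, 148, 154, 160, 165, 166, 157, 137, 115, 101, 98, 97, 97, 97, 98, 98, 98]
[74, 77, 79, 83, 97, 122, 150, 164, 169, 170, 170, 170, 172, 172, 172, 171, 170, 170, 168, 161, 143, 121, 105, 99, 99, 99, 99, 99, 98]
[69, 74, 76, 78, 81, 94, 120, 147, 165, 171, 172, 172, 172, 173, 173, 173, 172, 171, 171, 170, 163, 146, 123, 106, 101, 99, 98, 98, 98]
[[460.5, 77.19999694824219], [439.70001220703125, 102.4000015258789], [418.79998779296875, 127.69999694824219], [398.3999938964844, 153.3000030517578], [382.20001220703125, 171.8000030517578]]
[[ 0.5678 -0.0858  0.049 ]
 [ 0.5699 -0.113   0.049 ]
 [ 0.5721 -0.1413  0.049 ]
 [ 0.5748 -0.1707  0.049 ]
 [ 0.5759 -0.1936  0.049 ]]
[[464.29998779296875, 39.29999923706055], [453.70001220703125, 29.799999237060547], [443.0, 20.200000762939453]]
[[ 0.547  -0.0628  0.049 ]
 [ 0.5344 -0.0638  0.049 ]
 [ 0.5221 -0.0648  0.049 ]]
```

View pics/w11.png

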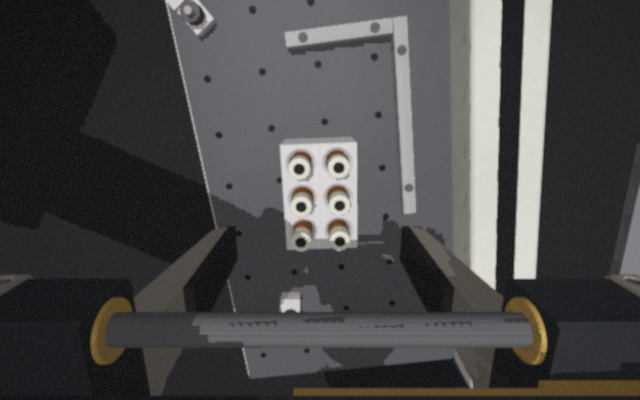

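All six vials stand in the block at even heights, at (300-340, 166-240). The open jaws straddle it and the fences are clear. Lowering and gripping the block.

Request:
play_rows --targets '[{"x": 0.01,"y": 0,"z": -0.7,"spin": 0,"jaw": 0},{"x": 0,"y": 0,"z": -0.7,"spin": 0,"jaw": 0},{"x": 0,"y": 0,"z": -0.6,"spin": 0,"jaw": 0},{"x": 0,"y": 0,"z": -0.5,"spin": 0,"jaw": 0},{"x": 0,"y": 0,"z": -0.4,"spin": 0,"jaw": 0},{"x": 0,"y": 0,"z": -0.19,"spin": 0,"jaw": 0},{"x": 0,"y": 0,"z": 0,"spin": 0,"jaw": 0},{"x": 0,"y": 0,"z": 0,"spin": 0,"jaw": 0}]'

```text
time: 17.48
position: [0.4999, -0.1901, 0.019]
tool_rot: [3.142, -0.0, -0.044]
wrist_force: [-0.4, 0.1, -0.4]
grip_width: 0.0918
```

Request:
play_rows --targets '[{"x": 0,"y": 0,"z": 0,"spin": 0,"jaw": 0.3},{"x": 0,"y": 0,"z": 0,"spin": 0,"jaw": 0.4},{"x": 0,"y": 0,"z": 0,"spin": 0,"jaw": 1},{"x": 0,"y": 0,"z": 0,"spin": 0,"jaw": 1},{"x": 0,"y": 0,"z": 0,"spin": 0,"jaw": 1},{"x": 0,"y": 0,"z": 0,"spin": 0,"jaw": 1},{"x": 0,"y": 0,"z": 0,"spin": 0,"jaw": 1}]'

```text
time: 18.07
position: [0.5001, -0.1902, 0.0192]
tool_rot: [3.141, -0.001, -0.043]
wrist_force: [-0.9, 0.8, 2.7]
grip_width: 0.0617
```

Request:
play_rows --targets '[{"x": 0.04,"y": 0.2,"z": 0,"spin": 0.23,"jaw": 1},{"x": 0.1,"y": 0.3,"z": 0,"spin": 0.23,"jaw": 1},{"x": 0.15,"y": 0.33,"z": 0,"spin": 0.23,"jaw": 1},{"x": 0.15,"y": 0.33,"z": 0,"spin": 0.23,"jaw": 1},{"x": 0.15,"y": 0.33,"z": 0,"spin": 0.23,"jaw": 1},{"x": 0.15,"y": 0.25,"z": 0,"spin": 0.23,"jaw": 1},{"x": 0,"y": 0,"z": 0,"spin": 0,"jaw": 1},{"x": 0,"y": 0,"z": 0,"spin": 0,"jaw": 1}]'

```text
time: 18.73
position: [0.5305, -0.1184, 0.0192]
tool_rot: [-3.14, -0.002, 0.079]
wrist_force: [1.5, 3.9, 5.9]
grip_width: 0.062
```

Request:
play_rows --targets '[{"x": 0,"y": 0,"z": 0,"spin": 0,"jaw": 1},{"x": 0,"y": 0,"z": 0,"spin": 0,"jaw": 1}]'

```text
time: 18.9
position: [0.5303, -0.1189, 0.0192]
tool_rot: [-3.14, -0.002, 0.078]
wrist_force: [1.1, 3.4, 6.1]
grip_width: 0.0619
```

```bash
cat >> h.py <<'E'
def scan(g,pts,n,L,pol=1):
    out=[]
    for c in pts:
        s=np.arange(-L,L+.01,.25); pt=(np.array(c)+s[:,None]*np.array(n)).astype(np.float32)
        v=cv2.remap(g,pt[:,0].reshape(1,-1),pt[:,1].reshape(1,-1),1)[0]; gr=pol*np.gradient(v); gr[gr<gr.max()*.5]=0
        k=np.argmax(gr); lo,hi=max(0,k-5),k+6; out.append(np.array(c)+np.array(n)*(s[lo:hi]*gr[lo:hi]).sum()/gr[lo:hi].sum())
    return np.array(out)
def line(P):  # direction + rms
    m=P.mean(0); u,s,v=np.linalg.svd(P-m); return m,v[0]*np.sign(v[0][np.argmax(abs(v[0]))]),s[1]/len(P)**.5
E
python3 - <<'E'
from h import *
G=lambda im:cv2.GaussianBlur(cv2.cvtColor(im,cv2.COLOR_RGB2GRAY),(3,3),0).astype(np.float32)
d=np.load("pics/w11.npz"); K,T=d["K"],d["T"]; g=G(d["im"])
ys=np.arange(60,175,8); a=scan(g,[(393+(y-40)*.066,y) for y in ys],(1,0),8)
xs=np.arange(296,380,6); b=scan(g,[(x,47-(x-290)*.1) for x in xs],(0,-1),8)
for z in (.049,.035):
  for P in (a,b):
    m,v,r=line(cast(P,K,T,z)); print(z,np.round(m,4),"ang",np.degrees(np.arctan2(v[1],v[0])),"rms",r)
E
```

```text
0.049 [ 0.5714 -0.1295  0.049 ] ang 94.44659493149497 rms 0.00016998845935196945
0.049 [ 0.5178 -0.0651  0.049 ] ang 4.473090349700929 rms 0.0001634929520321821
0.035 [ 0.5747 -0.1302  0.035 ] ang 94.44659493149499 rms 0.0001779756885575389
0.035 [ 0.5186 -0.0628  0.035 ] ang 4.4730903497009376 rms 0.0001711749775435438
```

Request:
play_rows --targets '[{"x": 0,"y": 0.06,"z": 0,"spin": 0,"jaw": 1},{"x": 0,"y": 0.06,"z": 0,"spin": 0,"jaw": 1},{"x": 0,"y": 0.06,"z": 0,"spin": 0,"jaw": 1},{"x": 0,"y": 0.04,"z": 0,"spin": 0,"jaw": 1},{"x": 0,"y": 0,"z": 0,"spin": 0,"jaw": 1},{"x": 0,"y": 0,"z": 0,"spin": 0,"jaw": 1}]'

```text
time: 19.4
position: [0.5299, -0.1118, 0.0192]
tool_rot: [3.141, -0.001, 0.077]
wrist_force: [-0.6, -2.5, 5.4]
grip_width: 0.0619
```

Request:
play_rows --targets '[{"x": 0.06,"y": 0,"z": 0,"spin": 0,"jaw": 1},{"x": 0.06,"y": 0,"z": 0,"spin": 0,"jaw": 1},{"x": 0.06,"y": 0,"z": 0,"spin": 0,"jaw": 1},{"x": 0.04,"y": 0,"z": 0,"spin": 0,"jaw": 1},{"x": 0,"y": 0,"z": 0,"spin": 0,"jaw": 1},{"x": 0,"y": 0,"z": 0,"spin": 0,"jaw": 1}]'

```text
time: 19.9
position: [0.5377, -0.1112, 0.0192]
tool_rot: [-3.141, 0.001, 0.077]
wrist_force: [-4.1, -1.0, 9.4]
grip_width: 0.0619
```

Request:
play_rows --targets '[{"x": 0,"y": 0.05,"z": 0,"spin": 0,"jaw": 1},{"x": 0,"y": 0.05,"z": 0,"spin": 0,"jaw": 1},{"x": 0,"y": 0,"z": 0,"spin": 0,"jaw": 1},{"x": 0,"y": 0,"z": 0,"spin": 0,"jaw": 1}]'

```text
time: 20.23
position: [0.5383, -0.1088, 0.0192]
tool_rot: [3.139, -0.0, 0.077]
wrist_force: [-1.4, -5.2, 5.3]
grip_width: 0.0622
```

Request:
play_rows --targets '[{"x": 0.05,"y": 0,"z": 0,"spin": 0,"jaw": 1},{"x": 0.05,"y": 0,"z": 0,"spin": 0,"jaw": 1},{"x": 0,"y": 0,"z": 0,"spin": 0,"jaw": 1},{"x": 0,"y": 0,"z": 0,"spin": 0,"jaw": 1}]'

```text
time: 20.57
position: [0.5387, -0.1076, 0.0189]
tool_rot: [-3.141, 0.008, 0.077]
wrist_force: [-14.3, -2.1, 17.7]
grip_width: 0.0617
```

Request:
play_rows --targets '[{"x": 0,"y": 0.05,"z": 0,"spin": 0,"jaw": 1},{"x": 0,"y": 0.05,"z": 0,"spin": 0,"jaw": 1},{"x": 0,"y": 0,"z": 0,"spin": 0,"jaw": 1},{"x": 0,"y": 0,"z": 0,"spin": 0,"jaw": 1}]'

```text
time: 20.9
position: [0.539, -0.1071, 0.0189]
tool_rot: [3.136, 0.007, 0.078]
wrist_force: [-12.0, -14.2, 11.8]
grip_width: 0.0615
```

Request:
play_rows --targets '[{"x": 0,"y": 0.05,"z": 0,"spin": 0,"jaw": 1},{"x": 0,"y": 0.05,"z": 0,"spin": 0,"jaw": 1},{"x": 0,"y": 0,"z": 0,"spin": 0,"jaw": 1},{"x": 0,"y": 0,"z": 0,"spin": 0,"jaw": 1}]'

```text
time: 21.23
position: [0.5391, -0.107, 0.0192]
tool_rot: [3.13, 0.008, 0.079]
wrist_force: [-13.9, -25.8, 10.4]
grip_width: 0.0619
```

Request:
play_rows --targets '[{"x": 0,"y": -0.04,"z": -0.02,"spin": 0,"jaw": 1},{"x": 0,"y": 0,"z": 0,"spin": 0,"jaw": 1},{"x": 0,"y": 0,"z": 0,"spin": 0,"jaw": 1},{"x": 0,"y": 0,"z": 0,"spin": 0,"jaw": 1}]'

```text
time: 21.57
position: [0.5391, -0.1071, 0.0189]
tool_rot: [3.133, 0.008, 0.079]
wrist_force: [-16.0, -20.9, 14.2]
grip_width: 0.0617
```

Run:
```python
from h import *
from cell import manip,cams
o=manip.get_obs(); print(o["position"],o["tool_rot"],o["wrist_force"],o["wrist_torque"])
im,K,T=wrist(); np.savez("pics/w12.npz",im=im,K=K,T=T)
t=cams.get_image("top"); np.savez("pics/top1.npz",**t)
a=cv2.resize(im[60:300,180:440],None,fx=1.9,fy=1.9,interpolation=2)[:456]; b=cv2.resize(t["img"][150:220,330:430],None,fx=3,fy=3,interpolation=2)
c=np.zeros((456,300,3),np.uint8); c[:210]=b[:210]
cv2.imwrite("pics/fin.png",np.hstack([a,c])[:,:,::-1])
```

```text
[ 0.53910311 -0.10706832  0.01889001] [3.13270648 0.00774728 0.07882336] [-15.98157283 -20.92770253  14.22912636] [-3.43441822  2.76905666  0.10513534]
```

View pics/fin.png

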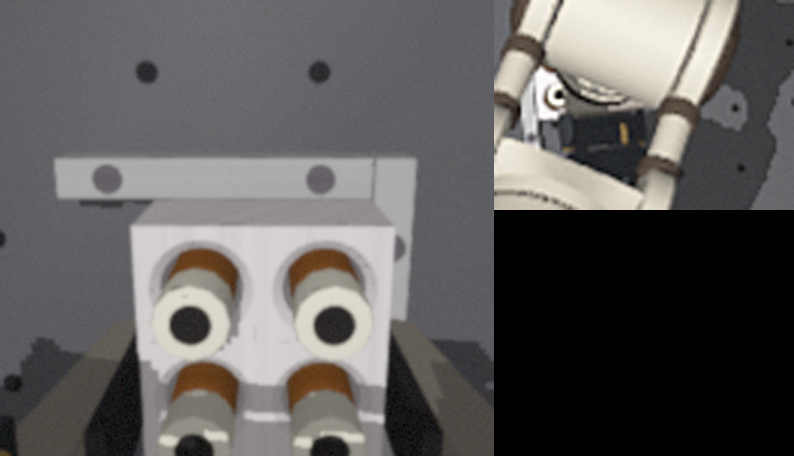

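The wrist view shows the block's end flush with the side fence and its right face against the far fence, with both rows of vials seated. The tool is tilted about 0.5° by the push, so I'll ease it a little and add some downward load.

Request:
play_rows --targets '[{"x": -0.03,"y": -0.05,"z": -0.03,"spin": 0,"jaw": 1},{"x": 0,"y": 0,"z": 0,"spin": 0,"jaw": 1},{"x": 0,"y": 0,"z": 0,"spin": 0,"jaw": 1},{"x": 0,"y": 0,"z": 0,"spin": 0,"jaw": 1},{"x": 0,"y": 0,"z": 0,"spin": 0,"jaw": 1}]'

```text
time: 22.08
position: [0.5392, -0.107, 0.0189]
tool_rot: [3.136, 0.005, 0.079]
wrist_force: [-14.2, -11.7, 21.2]
grip_width: 0.0619
```

Run:
```python
from h import *
from cell import manip
im,K,T=wrist(); g=cv2.GaussianBlur(cv2.cvtColor(im,cv2.COLOR_RGB2GRAY),(3,3),0).astype(np.float32)
f=scan(g,[(x,158) for x in range(225,370,8)],(0,1),8,-1)
f=scan(g,[(x,143) for x in range(225,370,8)],(0,1),6,1)
b=scan(g,[(x,179) for x in range(258,380,8)],(0,1),6,1)
for n,P,z in (("fence outer",f,.049),("block",b,.081)):
    m,v,r=line(cast(P,K,T,z)); print(n,np.round(m,4),np.degrees(np.arctan2(v[1],v[0])),r)
o=manip.get_obs(); print(o["position"],o["tool_rot"],o["wrist_force"],o["grip_width"]); manip.finish_job()
```

```text
fence outer [ 0.5232 -0.0523  0.049 ] 4.493510958872756 7.967209522361943e-05
block [ 0.5354 -0.0633  0.081 ] 4.5194673917503385 1.4779119935012063e-05
[ 0.53921826 -0.10704555  0.01884978] [3.13556176 0.00507534 0.07852532] [-12.29704934 -11.25484361  21.41823616] 0.06166735327332713
the job is handed in; nothing more can be done
```

Both loose vials are in the two empty bores. The block is in the fence corner, and I handed the job in at about 22 s of robot time with the gripper still holding and pressing it.

**Last checks:**
- **Vials:** all six caps were where seated vials should be after the second drop. In the last picture only the four at the corner end were in view, and they were still seated.
- **Squareness:** the block's edge measured 4.52° and the side fence 4.49°, so they are parallel to within about 0.03°. No gap showed at either fence.
- **Pressing force:** about 12 N against the far fence, 11 N against the side fence and 21 N down onto the deck.

**What failed or disagreed:**
- **First grasp:** the first try at vial b closed on air above the cap. The finger ends appear to sit about 36 mm short of the stated TCP, so I used that offset afterwards.
- **First move call:** it was refused, apparently for lacking a z value, and nothing moved.
- **Flatness:** pressing tilted the tool by about 0.3° in roll and pitch, so the block may be up to about half a millimetre off the deck at one edge. I could not measure the block's own tilt directly.
- **Other objects:** I did not check the bottle, jar and the rest with a final picture, but no path came close to them.

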